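# Unlock a canister cap of unknown hand and hold it off

### The job

Open the cleaner canister for refilling: lift the arched steel guard off the cap and hang it over the bar of the small rail, letting go of it there. Then turn the canister's cap loose - some of these caps open clockwise and some anticlockwise, so try both ways without wrenching it - and lift it clear above the canister. Finish while still holding the cap up in the gripper, and leave everything else where it stands.

Things in the scene. Friction and masses are not known exactly. Their poses are not given: they have to be found in the camera images.
- canister: White plastic canister, a block 132 (x) x 90 (y) mm and 76 mm high, fixed in a 144 x 104 x 6 mm steel tray on the worktop. Origin: centre of the underside, on the worktop; x runs along its long side, z up. A round neck stands in the middle of its top.
- neck (a point): Top of the neck, 98 mm above the worktop, on the cap's turning axis; axes as the canister's. Two bayonet lugs here hold the cap: turned 60 to 105 degrees from locked in the right direction (80 is a good aim), with little resistance, it lifts straight off; the other way it meets a hard stop within 5 to 20 degrees.
- cap: White plastic twist cap, 62 mm across, 55 mm high with its knob, about 80 g, seated on the neck. Origin: centre of its lower rim (79 mm above the worktop when seated); z up, x towards the small raised pointer on its top. Locked at the start, pointer within 0.05 rad of the canister's x axis; locked, it lifts only 3 mm. Which way it opens differs from start to start and cannot be seen.
- cap_knob (a point): Grip point of the cap's knob: upright round knob 28 mm across and 30 mm high, standing in the middle of the cap's flat top. The point is on the axis, 46 mm above the cap's origin, 21 mm above the cap's flat top and 9 mm under the knob's top. Fingers slip round the knob if the cap is forced against its stop (at roughly 0.3 to 1 N m for a grip of 60 N).
- guard: Cap guard: an arched strap of bent steel, an upside-down U 24 mm wide and 4 mm thick, 88 mm wide over the legs (116 mm over the small outward feet), inside width 80 mm, 72 mm high to the top of the arch, 120 g, standing loose over the cap on the canister's top. Origin: midway between the feet, on their underside (76 mm above the worktop at the start); x runs from leg to leg, z up.
- guard_tab (a point): Grip point of the black tab on the crown of the guard: tab 30 mm long (along the guard's x), 12 mm thick (along y), standing 29 mm above the strap. The point is 93 mm above the guard's origin, 21 mm above the strap, 8 mm under the tab's top.
- guard_crown (a point): Underside of the guard's arch at its highest point, 68 mm above the guard's origin; rests on the bar when the guard hangs.
- rail: Small steel rail fixed on the worktop behind the canister: a round horizontal bar 12 mm thick and 200 mm long along the rail's y axis, on two end posts. Origin: on the worktop under the middle of the bar.
- rail_mid (a point): Middle of the bar, on its centre line, 120 mm above the worktop.
- mug: Bystander: mug, 92 x 127 x 95 mm, origin under its middle.
- timer: Bystander: round kitchen timer, 58 mm across, 42 mm high, origin under its middle.
- ramekin: Bystander: small dish, 66 mm across, 34 mm high, origin under its middle.
- mill: Bystander: wooden pepper mill, 58 mm across, 145 mm high, origin under its middle.
- spice_jar: Bystander: square glass jar, 46 x 46 x 96 mm, origin under its middle.
- spare_cap: Bystander: loose metal jar cap lying on the worktop, 40 mm across, 16 mm high, origin under its middle; not the canister's cap.
Things that resemble listed ones, but are neither listed nor needed, are in the scene too. What is shaped like the cap but green is not meant.

How it is judged (in metres and radians):
On the way, in this order (a step that is already met when the one before it is completed fails the run):
1. the guard hangs on the rail's bar, let go, while the cap is still on the neck (contact force between guard and rail above 0.2 N and contact force between the fingers and guard below 0.1 N and x of guard_crown in the frame of rail between -0.02 and 0.02 m and z of guard_crown in the frame of rail between 0.115 and 0.135 m and distance between neck and cap below 0.03 m), for 0.2 s.
2. the cap is turned to its release position while on the neck (angle between the x axis of cap and the x axis of canister, either way round above 0.8 rad and z of cap in the frame of canister below 0.094 m and horizontal distance between neck and cap below 0.008 m).
At the end, for the whole second after the job is handed in: The gripper holds the cap still above the canister (within 100 mm of the neck's axis), its lower rim more than 20 mm above the top of the neck, touching nothing but the gripper; the guard hangs at rest on the rail's bar, let go, the bar within 20 mm of the middle of the arch (height (world z) of cap above 0.118 m and horizontal distance between neck and cap below 0.1 m and contact force between the fingers and cap above 1 N and contact force between cap and canister below 0.05 N and contact force between cap and guard below 0.05 N and contact force between cap and rail below 0.05 N and linear speed of each of cap, guard below 0.05 m/s and contact force between guard and rail above 0.2 N and contact force between the arm and guard below 0.1 N and x of guard_crown in the frame of rail between -0.02 and 0.02 m and y of guard_crown in the frame of rail between -0.1 and 0.1 m and z of guard_crown in the frame of rail between 0.115 and 0.135 m); the arm keeps its last pose, push and grip.
It fails at once if a bystander was moved more than 30 mm (distance of any of mug, timer, ramekin, mill, spice_jar, spare_cap from where it was at the start of the episode above 0.03 m).
It fails at once if the cap was wrenched: pressed against the canister with over 120 N (contact force between cap and canister above 120 N).
It also fails if it takes over 50 s, if anything falls off the work surface, if the arm or the gripper's body presses on something with over 40 N, if the wrist force passes 120 N, or if a joint passes its speed limit or range.

### The arm

A 6-joint arm with a two-finger parallel gripper is mounted at the origin on a cart in front of the work surface, level with it; the furniture and walls round the work are solid. World frame = base frame: x ahead of the robot, y to its left, z up, the work surface at z = 0. Lengths are in mm, angles in rad, forces in N, time in s.
With the tool pointing down it reaches from about 350 to 1000 mm from the base axis. Payload 7.1 kg.
Tool frame: the origin (TCP) lies midway between the tips of the shut fingers; the grasp point (between the pads) lies behind it (grasp_offset is the z of the grasp point in the tool frame, in mm); z points along the fingers, y is the line along which they close (so a half turn about z gives the same grasp; the last joint's range is limited). The gripper opens to 85 mm and grips with 20 to 120 N. Pads are 22 mm wide; open, the fingers measure 114 mm over their backs; the gripper's body (76 mm by 85 mm) begins 54 mm behind the grasp point. The pads swing forward as they close: fully open they stand 13 mm farther back than shut.
Start: joints at [-1.321, 0.423, 1.63, -0, 1.089, -0.019], TCP at [166.003, -602.535, 231.319] pointing down, gripper open.
Joint ranges: [-3, 3], [-0.9, 2.11], [0.09, 2.58], [-1.31, 4.45], [0.11, 2.69], [-2.54, 2.54]. Speed limits (rad/s): [2.39, 2.39, 3.01, 3.14, 3.14, 3.14].

### API

Orientations are given as a unit quaternion [w, x, y, z].
In Python, from bench import * gives the robot as it stands.
- The arm moves only by the shell command python3 -m pendant 'ROWS' [OPENING] [FORCE]. ROWS is JSON, a list of rows, each an object with "linear": the shift along the world's x, y, z in mm, a list of three; "rot": the turn, a rotation vector about the world's x, y, z in rad, a list of three. In form: [{"linear": [tx, ty, tz], "rot": [ax, ay, az]}, ...]. A call has 1 to 20 rows; each row is the pose to reach, as a shift and turn from the pose commanded when the call began; what a row does not reach only later rows make up. A row lasts 1/8 s, in which the tool goes at most 62.5 mm and 10.7 degrees, less where a joint would pass 70% of its speed; a pose out of reach is approached as far as the arm can. A call with a gripper value outside its range is refused whole. OPENING is the finger opening in mm, from 0 to 85.4, set as the call begins (- or left out, the last holds). The fingers move at their own pace and stop on an object; FORCE is the grip in N (left out, the last holds). Time passes only in rows, so rows that repeat a pose let the fingers close. It gives the time, the measured TCP pose, the force, the opening and the grip force at its end, in the units of the state.
- get_obs(): the state, without advancing time (a new reading comes with each control period).
- capture(name): name is "side" or "top"; returns a dict with "pixels" (384x512x3 uint8, red, green, blue), "fx", "fy", "cx", "cy" (pixels), "k1" (the pictures are not rectified: a ray, as slopes to the right and down, at radius r is drawn at 1 + k1 r^2 times it, then the intrinsics apply), "cam_to_world" (4x4, takes a point from camera to world coordinates). Camera axes: x right, y down, z forward; pixel columns grow to the right and rows downward; lengths in mm; the calibration is good to about 2 mm. A picture is of the moment at which its call begins. There is no depth.
- hand_in(): hands the job in; it is judged then, once.
The state is a dict: "t": time; "qpos": joint angles; "dq": joint speeds; "joint_torque": joint torques, N m; "position": TCP position; "tool_rot": TCP orientation; "wrist_force": force on the tool from outside, world axes, zero at the start; "ft_torque": the same for the moment, N m; "finger_gap": opening from 0.0 (shut) to 1.0 (fully open); "grasp_force": force on a finger pad.
Only numpy, scipy, OpenCV 4.12 (cv2) and the standard library are available. Lean on these libraries where they do the work, as an engineer would, in place of code of your own. Each camera call takes 0.05 s, during which the arm holds its last target. There are 200 camera calls.

## Working session

There is one attempt and no reset: what is moved stays moved. The work goes in short steps, Python scripts to look and compute and a shell command to move; the robot and the scene stay as the last step left them, time stands still between calls to the robot, and variables do not carry over. Pictures are saved under pics/ and viewed, at most 10 in all, crops included, and the job is handed in when it is done.

```bash
mkdir -p pics; cat > h.py <<'E'
from bench import *
import numpy as np, cv2
def load(n):
    d=dict(np.load(f'{n}.npz')); return d
def snap(n,f):
    c=capture(n); np.savez(f'{f}.npz',**{k:np.array(v) for k,v in c.items()}); cv2.imwrite(f'pics/{f}.png',c['pixels'][:,:,::-1]); return c
def ray(c,u,v):
    xd=(u-c['cx'])/c['fx']; yd=(v-c['cy'])/c['fy']; x,y=xd,yd
    for _ in range(20):
        s=1+c['k1']*(x*x+y*y); x,y=xd/s,yd/s
    T=np.array(c['cam_to_world']); d=T[:3,:3]@np.array([x,y,1.]); return T[:3,3],d/np.linalg.norm(d)
def plane(c,u,v,z):
    o,d=ray(c,u,v); return o+d*(z-o[2])/d[2]
def proj(c,p):
    T=np.linalg.inv(np.array(c['cam_to_world'])); q=T[:3,:3]@np.array(p,float)+T[:3,3]; x,y=q[0]/q[2],q[1]/q[2]; s=1+c['k1']*(x*x+y*y)
    return np.array([c['fx']*x*s+c['cx'],c['fy']*y*s+c['cy']])
def tri(c1,p1,c2,p2):
    o1,d1=ray(c1,*p1);o2,d2=ray(c2,*p2)
    t=np.linalg.lstsq(np.c_[d1,-d2],o2-o1,rcond=None)[0]; a,b=o1+t[0]*d1,o2+t[1]*d2
    return (a+b)/2,np.linalg.norm(a-b)
E
python3 - <<'E'
from h import *
for n in('top','side'):
    c=snap(n,n+'0'); print(n,c['fx'],c['k1'],np.round(c['cam_to_world'],2).tolist())
o=get_obs();print(o)
E
```

```text
top 482.5614754714753 0.054532477905724804 [[0.02, -1.0, 0.06, 508.25], [-1.0, -0.02, -0.0, 59.34], [0.0, -0.06, -1.0, 1411.84], [0.0, 0.0, 0.0, 1.0]]
side 390.62162695424007 -0.07748252249210687 [[0.97, 0.17, -0.15, 725.52], [0.23, -0.78, 0.59, -483.29], [-0.01, -0.61, -0.8, 841.09], [0.0, 0.0, 0.0, 1.0]]
{'t': 0.1, 'qpos': array([-1.32101214e+00,  4.23749998e-01,  1.63060860e+00, -1.71057772e-05,
        1.08858888e+00, -1.89957853e-02]), 'dq': array([ 0.00032887, -0.00193744, -0.00107614, -0.0001231 ,  0.00245089,
        0.00051575]), 'joint_torque': array([-9.31686300e-04, -5.58427835e+01, -2.82445925e+01, -6.70606960e-05,
        2.94177473e-03, -1.26220493e-05]), 'position': array([ 165.87462014, -602.08128049,  230.63438136]), 'tool_rot': array([-6.72030336e-04,  9.90982489e-01,  1.33989730e-01, -8.55201133e-05]), 'wrist_force': array([-0.32101662,  0.39805614, -0.40446953]), 'ft_torque': array([-0.00399287, -0.01292212,  0.00294742]), 'grasp_force': 0.0, 'finger_gap': 1.0000026041327414}
```

View pics/top0.png

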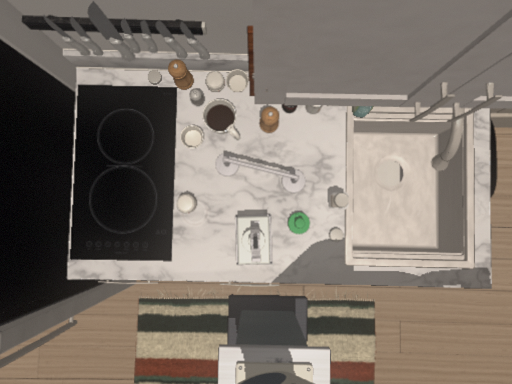

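View pics/side0.png

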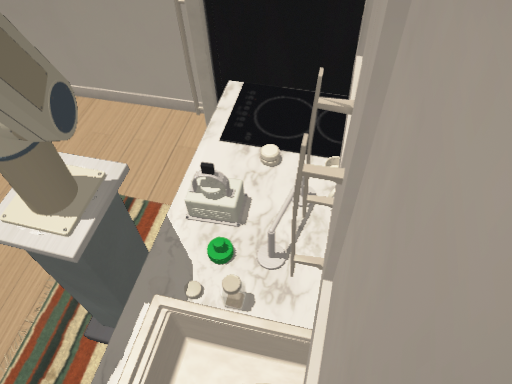

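The top view shows the canister with guard and black tab at about (254,240), the rail bar running from (227,163) to (292,181), and a green cap-like decoy at (299,222). In the side view the tab is at (207,168) and the green decoy at (220,250). Other lookalikes in the top view are the white jar or timer at (187,203), the dish at (193,137), the spare cap at (336,234) and the small jar at (340,200). The one I want is the white canister under the steel strap with the black tab. I'll check it in a crop.

```bash
python3 - <<'E'
from h import *
a=load('top0');b=load('side0')
A=a['pixels'][:,:,::-1];B=b['pixels'][:,:,::-1]
p=cv2.resize(A[145:275,205:315],None,fx=4.5,fy=4.5,interpolation=cv2.INTER_CUBIC)
q=cv2.resize(B[150:275,165:320],None,fx=3,fy=3,interpolation=cv2.INTER_CUBIC)
p=p[:,:330*3//2];H=max(p.shape[0],q.shape[0])
im=np.zeros((H,p.shape[1],3),np.uint8);im[:p.shape[0]]=p
print(im.shape,q.shape)
im2=np.zeros((H,800,3),np.uint8);w=800-q.shape[1];s=w/p.shape[1];pp=cv2.resize(p,None,fx=s,fy=s);im2[:pp.shape[0],:pp.shape[1]]=pp;im2[:q.shape[0],w:]=q
cv2.imwrite('pics/crop1.png',im2);print(4.5*s,w)
# tab masks
for nm,c,(x0,x1,y0,y1) in(('top',a,(240,270,215,265)),('side',b,(195,220,155,180))):
    g=c['pixels'][y0:y1,x0:x1].max(2); m=(g<60).astype(np.uint8)
    n,l,st,ce=cv2.connectedComponentsWithStats(m)
    for i in range(1,n):
        if st[i,4]>5: print(nm,st[i],ce[i]+[x0,y0])
E
```

```text
(585, 495, 3) (375, 465, 3)
3.0454545454545454 335
side [  6   8  13  12 120] [207.15833333 168.25833333]
```

View pics/crop1.png

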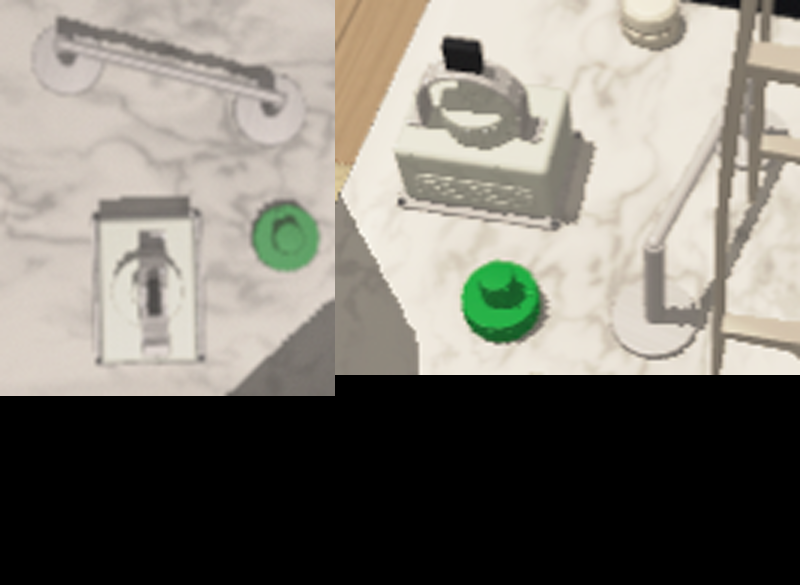

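The crop confirms the canister, with the guard straddling its white cap and the black tab at crop (154,297), which is about (255.6,242.5) in the top view. The bar runs from crop (60,38) to (285,98), with its shadow behind it.

```bash
python3 - <<'E'
from h import *
a=load('top0');b=load('side0')
g=a['pixels'][215:270,240:270].astype(int)
m=(g.max(2)<95).astype(np.uint8);n,l,st,ce=cv2.connectedComponentsWithStats(m)
for i in range(1,n):
    if st[i,4]>5: print('dark',st[i],ce[i]+[240,215])
P=lambda x,y:(205+x/3.0455-.35,145+y/3.0455-.35)
tt=P(154,297); ts=(207.2,168.3)
print('tab tri',tri(a,tt,b,ts),'plane',plane(a,*tt,170),plane(b,*ts,165))
# side bar near end: crop (653,243) ->
s=(165+(653-335)/3-.3,150+243/3-.3)
e1,e2=P(62,40),P(285,98)
print('bar',plane(a,*e1,120),plane(a,*e2,120),'side near',plane(b,*s,122), proj(a,plane(b,*s,122)),e2)
for q in((96,215),(200,213),(98,362),(203,360)): print('tray',plane(a,*P(*q),6))
# bright bar line
y0,x0=150,220; G=a['pixels'][y0:195,x0:305].astype(int)
for u in range(230,296,8):
    col=a['pixels'][150:190,u].astype(int).sum(1)//3; print(u,col.tolist())
E
```

```text
dark [14 22  3 11 33] [255. 242.]
tab tri (array([453.55532839,  60.62589917, 160.78247427]), np.float64(0.04248804754584648)) plane [453.97762109  60.62497105 170.        ] [455.22177033  57.24600956 165.        ]
bar [676.06143451 146.9645229  120.        ] [628.91502646 -51.00844671 120.        ] side near [628.09492824 -48.69027633 122.        ] [297.42577215 177.0465358 ] (298.2306928254802, 176.82862419963882)
tray [523.46520767 117.88851407   6.        ]
tray [527.53109963  18.61875962   6.        ]
tray [384.46285564 112.5181699    6.        ]
tray [388.48242608  13.03691792   6.        ]
230 [196, 160, 114, 108, 110, 114, 134, 165, 162, 159, 191, 189, 159, 161, 183, 193, 199, 200, 199, 200, 203, 202, 204, 205, 198, 178, 178, 194, 197, 200, 202, 204, 203, 202, 202, 204, 204, 203, 205, 204]
238 [195, 197, 197, 191, 155, 115, 113, 117, 152, 176, 160, 159, 192, 190, 168, 169, 173, 174, 182, 183, 191, 198, 195, 190, 187, 182, 180, 182, 185, 191, 199, 203, 204, 204, 204, 203, 204, 204, 201, 199]
246 [170, 169, 170, 177, 179, 153, 117, 114, 115, 141, 177, 183, 160, 159, 192, 191, 1
[... 648 characters left out ...]
 183, 198, 198, 201, 204, 203, 201, 198, 196, 195, 192, 193, 193, 193, 194, 196, 194]
278 [189, 194, 190, 187, 182, 177, 177, 186, 193, 199, 201, 201, 197, 179, 144, 120, 116, 142, 173, 177, 155, 159, 195, 194, 167, 170, 177, 179, 179, 176, 173, 172, 171, 168, 165, 163, 165, 172, 180, 186]
286 [191, 187, 185, 186, 187, 189, 189, 192, 196, 198, 200, 199, 198, 200, 203, 199, 159, 111, 105, 109, 128, 152, 152, 160, 194, 194, 169, 180, 192, 194, 195, 194, 195, 195, 197, 199, 202, 203, 199, 182]
294 [201, 198, 195, 194, 193, 194, 196, 192, 193, 194, 195, 195, 198, 199, 196, 183, 179, 177, 156, 133, 117, 115, 118, 114, 129, 156, 195, 195, 157, 128, 118, 111, 119, 168, 200, 203, 204, 204, 205, 206]
```

```bash
python3 - <<'E'
import bench; print([n for n in dir(bench) if not n.startswith('__')]); print(getattr(bench,'grasp_offset',None))
from h import *
a=load('top0')
P=[plane(a,u,v,120) for u,v in((230,160.6),(246,164.1),(262,168),(278,172),(286,174.2))]
P=np.array(P);k=np.polyfit(P[:,1],P[:,0],1);print(P.round(1).tolist(),k,np.arctan(k[0]))
E
```

```text
['Unreachable', 'capture', 'get_obs', 'grasp_offset', 'hand_in']
-18.700000000000003
[[668.7, 133.3, 120.0], [660.2, 90.1, 120.0], [650.6, 46.8, 120.0], [640.8, 3.6, 120.0], [635.3, -18.0, 120.0]] [2.21148968e-01 6.39820045e+02] 0.217645965937409
```

```bash
python3 -m pendant '[{"linear":[24,55,15],"rot":[0,0,0]},{"linear":[48,110,30],"rot":[0,0,-0.05]},{"linear":[72,165,30],"rot":[0,0,-0.1]},{"linear":[96,220,30],"rot":[0,0,-0.15]},{"linear":[120,275,30],"rot":[0,0,-0.2]},{"linear":[144,330,30],"rot":[0,0,-0.23]},{"linear":[168,385,30],"rot":[0,0,-0.23]},{"linear":[192,440,30],"rot":[0,0,-0.23]},{"linear":[216,495,30],"rot":[0,0,-0.23]},{"linear":[240,550,30],"rot":[0,0,-0.23]},{"linear":[264,605,30],"rot":[0,0,-0.23]},{"linear":[288,663,30],"rot":[0,0,-0.23]},{"linear":[288,663,30],"rot":[0,0,-0.23]},{"linear":[288,663,30],"rot":[0,0,-0.23]},{"linear":[288,663,30],"rot":[0,0,-0.23]},{"linear":[288,663,30],"rot":[0,0,-0.23]}]' 60 40
```

```text
t: 2.1
position: [453.7, 59.3, 261.4]
tool_rot: [0.0, 1.0, 0.018, -0.0]
wrist_force: [-0.4, -0.1, -0.3]
finger_gap: 0.704
grasp_force: 0.0
```

```bash
python3 - <<'E'
from h import *
b=snap('side','s1');a=snap('top','t1')
q=cv2.resize(b['pixels'][100:220,140:290,::-1],None,fx=5,fy=5,interpolation=cv2.INTER_CUBIC);
for z in(261,169,148):
    u=(proj(b,[453.7,59.3,z])-[140,100])*5; cv2.circle(q,(int(u[0]),int(u[1])),4,(0,0,255),-1); print(z,u)
cv2.imwrite('pics/crop2.png',q)
E
```

```text
261 [304.80385671 188.14363895]
169 [333.12482592 331.93576312]
148 [338.99353445 361.58654269]
```

View pics/crop2.png

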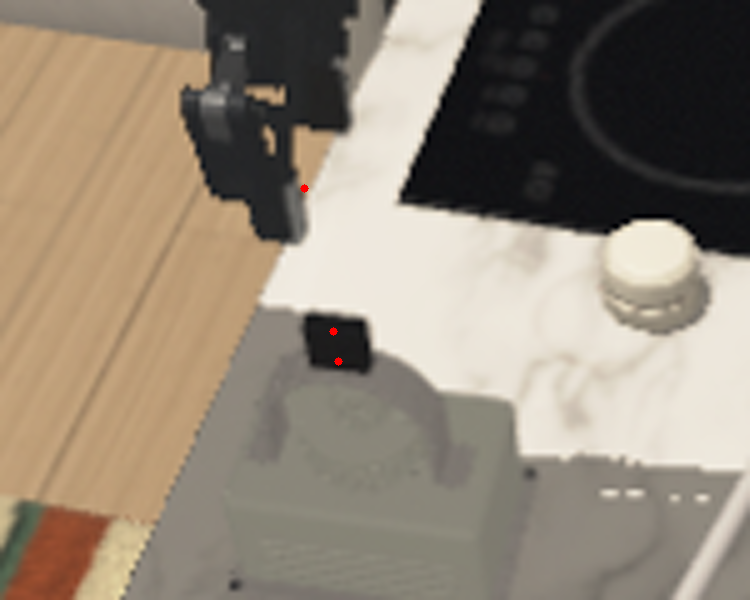

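The crop shows the open fingers above the tab, with the projected grasp axis (red dots at 333,332 and 339,362) on the black tab centred at (337,343). I'll descend and grip.

```bash
python3 -m pendant '[{"linear":[0,1,-40],"rot":[0,0,0]},{"linear":[0,1,-75],"rot":[0,0,0]},{"linear":[0,1,-95],"rot":[0,0,0]},{"linear":[0,1,-107],"rot":[0,0,0]},{"linear":[0,1,-107],"rot":[0,0,0]},{"linear":[0,1,-107],"rot":[0,0,0]}]' 60 40; python3 -m pendant '[{"linear":[0,0,0],"rot":[0,0,0]},{"linear":[0,0,0],"rot":[0,0,0]},{"linear":[0,0,0],"rot":[0,0,0]},{"linear":[0,0,0],"rot":[0,0,0]},{"linear":[0,0,0],"rot":[0,0,0]},{"linear":[0,0,0],"rot":[0,0,0]}]' 0 60
```

```text
t: 2.95
position: [454.6, 61.4, 155.0]
tool_rot: [-0.0, 1.0, 0.019, 0.001]
wrist_force: [-0.3, -0.4, 0.3]
finger_gap: 0.703
grasp_force: 0.0
t: 3.7
position: [454.3, 61.5, 154.8]
tool_rot: [0.0, 1.0, 0.02, 0.0]
wrist_force: [-1.2, -0.1, 5.7]
finger_gap: 0.124
grasp_force: 59.2
```

```bash
python3 -m pendant '[{"linear":[0,0,15],"rot":[0,0,0]},{"linear":[0,0,40],"rot":[0,0,0]},{"linear":[0,0,70],"rot":[0,0,0]},{"linear":[0,0,95],"rot":[0,0,0]},{"linear":[20,-2,100],"rot":[0,0,-0.05]},{"linear":[50,-4,100],"rot":[0,0,-0.1]},{"linear":[90,-6,100],"rot":[0,0,-0.15]},{"linear":[130,-9,100],"rot":[0,0,-0.2]},{"linear":[165,-11,100],"rot":[0,0,-0.24]},{"linear":[188,-13,100],"rot":[0,0,-0.26]},{"linear":[196,-13,100],"rot":[0,0,-0.26]},{"linear":[196,-13,100],"rot":[0,0,-0.26]},{"linear":[196,-13,100],"rot":[0,0,-0.26]},{"linear":[196,-13,100],"rot":[0,0,-0.26]}]'; python3 - <<'E'
from h import *
b=snap('side','s2');a=snap('top','t2')
q=cv2.resize(b['pixels'][90:270,190:330,::-1],None,fx=3.3,fy=3.3,interpolation=cv2.INTER_CUBIC)
p=cv2.resize(a['pixels'][145:265,215:305,::-1],None,fx=3.7,fy=3.7,interpolation=cv2.INTER_CUBIC)
im=np.zeros((600,800,3),np.uint8);im[:q.shape[0],:q.shape[1]]=q[:600];im[:p.shape[0],465:465+p.shape[1]]=p[:600];cv2.imwrite('pics/crop3.png',im)
E
```

```text
t: 5.45
position: [649.3, 48.6, 254.6]
tool_rot: [-0.0, 0.994, -0.11, -0.0]
wrist_force: [-0.0, 0.8, -1.4]
finger_gap: 0.126
grasp_force: 58.6
```

View pics/crop3.png

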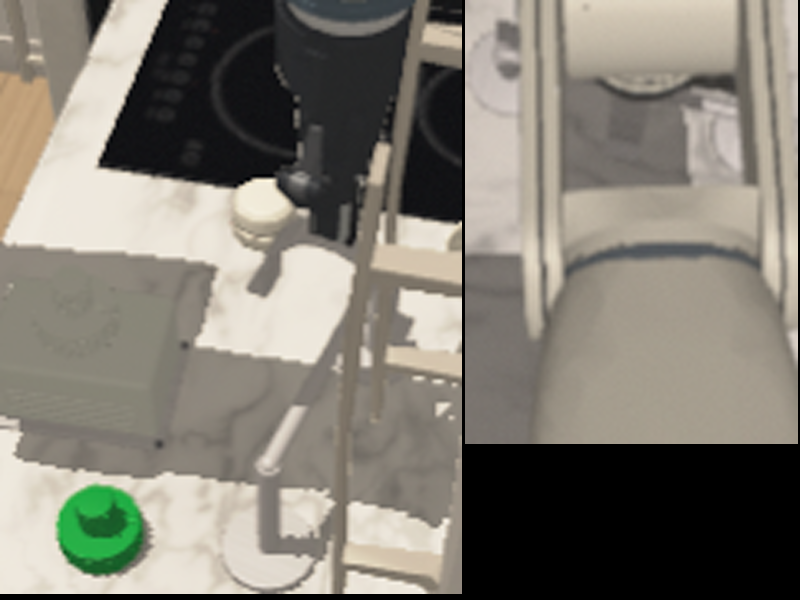

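The side view shows the gripper holding the guard above the bar (its near end is at crop 267,467). The canister is bare, with the white cap at (75,300). I'll lower the guard onto the bar.

```bash
python3 -m pendant '[{"linear":[1,0,-30],"rot":[0,0,0]},{"linear":[1,0,-65],"rot":[0,0,0]},{"linear":[1,0,-95],"rot":[0,0,0]},{"linear":[1,0,-108],"rot":[0,0,0]},{"linear":[1,0,-112],"rot":[0,0,0]},{"linear":[1,0,-114],"rot":[0,0,0]},{"linear":[1,0,-115],"rot":[0,0,0]},{"linear":[1,0,-115],"rot":[0,0,0]}]'; python3 -m pendant '[{"linear":[0,0,-1],"rot":[0,0,0]},{"linear":[0,0,-2],"rot":[0,0,0]},{"linear":[0,0,-2],"rot":[0,0,0]}]'
```

```text
t: 6.55
position: [651.4, 48.5, 140.1]
tool_rot: [-0.0, 0.994, -0.11, 0.001]
wrist_force: [-0.9, -0.7, -1.3]
finger_gap: 0.128
grasp_force: 58.6
t: 6.92
position: [650.9, 48.5, 137.2]
tool_rot: [0.0, 0.994, -0.11, -0.0]
wrist_force: [0.5, 0.3, -1.0]
finger_gap: 0.13
grasp_force: 58.6
```

```bash
python3 -m pendant '[{"linear":[0,0,-1],"rot":[0,0,0]},{"linear":[0,0,-1],"rot":[0,0,0]}]';python3 -m pendant '[{"linear":[0,0,-1],"rot":[0,0,0]},{"linear":[0,0,-1],"rot":[0,0,0]}]'
```

```text
t: 7.18
position: [651.1, 48.5, 136.8]
tool_rot: [-0.0, 0.994, -0.11, 0.0]
wrist_force: [-2.1, 0.3, 3.3]
finger_gap: 0.126
grasp_force: 59.3
t: 7.42
position: [651.2, 48.5, 136.7]
tool_rot: [-0.0, 0.994, -0.11, 0.0]
wrist_force: [-4.3, 0.0, 10.4]
finger_gap: 0.129
grasp_force: 60.4
```

Contact came at the expected height, so the crown is on the bar. I'll release and look.

```bash
python3 -m pendant '[{"linear":[0,0,1],"rot":[0,0,0]},{"linear":[0,0,1],"rot":[0,0,0]},{"linear":[0,0,1],"rot":[0,0,0]},{"linear":[0,0,1],"rot":[0,0,0]}]' 20 60; python3 -m pendant '[{"linear":[0,0,1],"rot":[0,0,0]},{"linear":[0,0,3],"rot":[0,0,0]},{"linear":[0,0,20],"rot":[0,0,0]},{"linear":[0,0,50],"rot":[0,0,0]},{"linear":[0,0,90],"rot":[0,0,0]},{"linear":[-30,0,110],"rot":[0,0,0.1]},{"linear":[-70,0,110],"rot":[0,0,0.25]},{"linear":[-120,0,110],"rot":[0,0,0.4]},{"linear":[-170,5,110],"rot":[0,0,0.55]},{"linear":[-210,10,110],"rot":[0,0,0.7]},{"linear":[-220,10,110],"rot":[0,0,0.85]},{"linear":[-220,10,110],"rot":[0,0,1]},{"linear":[-220,10,110],"rot":[0,0,1.15]},{"linear":[-220,10,110],"rot":[0,0,1.3]},{"linear":[-220,10,110],"rot":[0,0,1.45]},{"linear":[-220,10,110],"rot":[0,0,1.6]},{"linear":[-220,10,110],"rot":[0,0,1.75]},{"linear":[-220,10,110],"rot":[0,0,1.9]},{"linear":[-220,10,110],"rot":[0,0,1.9]}]' 45; python3 - <<'E'
from h import *
b=snap('side','s3');a=snap('top','t3');print(get_obs()['qpos'])
q=cv2.resize(b['pixels'][110:275,165:320,::-1],None,fx=3.2,fy=3.2,interpolation=cv2.INTER_CUBIC)
p=cv2.resize(a['pixels'][145:275,220:295,::-1],None,fx=4,fy=4,interpolation=cv2.INTER_CUBIC)
im=np.zeros((530,800,3),np.uint8);im[:q.shape[0],:q.shape[1]]=q;im[:p.shape[0],500:800]=p;cv2.imwrite('pics/crop4.png',im)
E
```

```text
t: 7.92
position: [650.9, 48.5, 136.1]
tool_rot: [0.0, 0.994, -0.11, -0.0]
wrist_force: [-0.2, 0.4, -0.1]
finger_gap: 0.23
grasp_force: 0.0
t: 10.3
position: [431.3, 58.5, 247.3]
tool_rot: [0.001, 0.668, 0.744, 0.001]
wrist_force: [1.0, 0.6, -1.1]
finger_gap: 0.525
grasp_force: 0.0
[1.07461891e-01 1.16385530e-01 2.01559422e+00 8.37815761e-06
 1.00845454e+00 2.54285449e-03]
```

View pics/crop4.png

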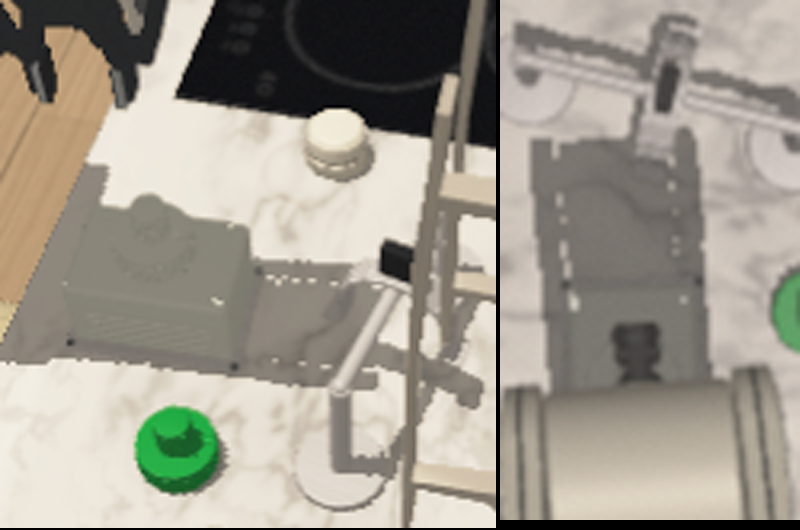

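The guard hangs on the bar, with the tab at side (397,262) and top (667,87), and is let go. The cap knob's top is at about side (150,205). I'll measure the knob.

```bash
python3 - <<'E'
from h import *
b=load('s3')
S=lambda x,y:(165+x/3.2-.35,110+y/3.2-.35)
for q in((151,197),(151,206),(151,215)): print('knob z134',plane(b,*S(*q),134))
for q in((70,342),(235,365),(258,270)): print('tray',plane(b,*S(*q),6))
for y in(60.5,62,64,66):
    print(y,[((proj(b,[455,y,z])-[165,110]+.35)*3.2).round(1).tolist() for z in(134,104,76)])
print('edges',[((proj(b,[455+14*c,63+14*s,134])-[165,110]+.35)*3.2).round(1).tolist() for c,s in((1,0),(-1,0),(0,1),(0,-1))])
q=cv2.resize(b['pixels'][155:215,175:255,::-1],None,fx=8,fy=8,interpolation=cv2.INTER_CUBIC)
q=np.clip((q.astype(float)-80)*2.5,0,255).astype(np.uint8);cv2.imwrite('pics/crop5.png',q)
for y in(60,66): print(((proj(b,[455,y,134])-[175,155]+.5)*8).round(1))
E
```

```text
knob z134 [456.60374426  75.62877515 134.        ]
knob z134 [459.29727028  67.24522316 134.        ]
knob z134 [461.95871771  58.95825968 134.        ]
tray [390.67812386  15.57750811   6.        ]
tray [527.02486377  23.6375       6.        ]
tray [520.73671544 119.14890494   6.        ]
60.5 [[142.7, 211.9], [147.7, 237.2], [152.1, 259.8]]
62 [[143.3, 210.4], [148.3, 235.7], [152.7, 258.3]]
64 [[144.1, 208.3], [149.1, 233.7], [153.5, 256.3]]
66 [[145.0, 206.3], [149.9, 231.7], [154.2, 254.3]]
edges [[161.7, 212.5], [125.8, 206.3], [149.5, 195.3], [137.8, 223.7]]
[277.4 172.2]
[283.6 157. ]
```

View pics/crop5.png

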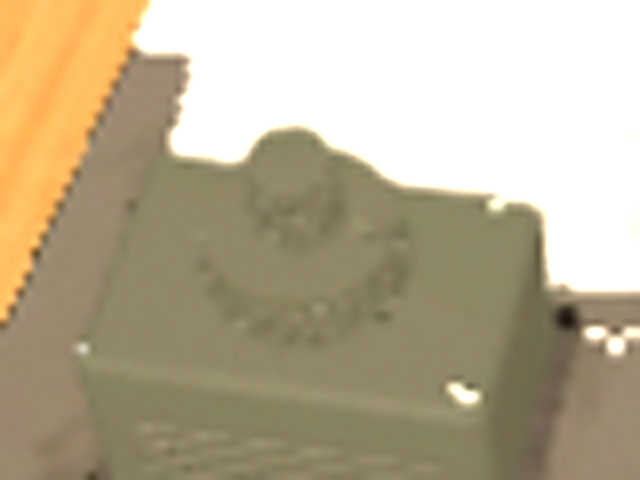

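The crop shows the knob's top disc centred at about (293,162), which puts it near (457,65.5). The tray corners agree.

```bash
python3 -m pendant '[{"linear":[20,5,-15],"rot":[0,0,0]},{"linear":[26,7,-50],"rot":[0,0,0]},{"linear":[26,7,-90],"rot":[0,0,0]},{"linear":[26,7,-120],"rot":[0,0,0]},{"linear":[26,7,-136],"rot":[0,0,0]},{"linear":[26,7,-140],"rot":[0,0,0]},{"linear":[26,7,-140],"rot":[0,0,0]}]' 45; python3 -m pendant '[{"linear":[0,0,0],"rot":[0,0,0]},{"linear":[0,0,0],"rot":[0,0,0]},{"linear":[0,0,0],"rot":[0,0,0]},{"linear":[0,0,0],"rot":[0,0,0]}]' 0 20
```

```text
t: 11.28
position: [457.3, 65.5, 106.7]
tool_rot: [0.0, 0.668, 0.744, 0.0]
wrist_force: [-0.2, -1.0, 0.2]
finger_gap: 0.525
grasp_force: 0.0
t: 11.78
position: [457.2, 65.5, 107.2]
tool_rot: [0.0, 0.668, 0.744, 0.0]
wrist_force: [-1.9, 1.3, 7.1]
finger_gap: 0.319
grasp_force: 20.5
```

```bash
python3 -m pendant '[{"linear":[0,0,1],"rot":[0,0,0]},{"linear":[0,0,1],"rot":[0,0,0]},{"linear":[0,0,1],"rot":[0,0,0.06]},{"linear":[0,0,1],"rot":[0,0,0.12]}]' 0 50; python3 -c "
from bench import *;print(get_obs()['ft_torque'])"; python3 -m pendant '[{"linear":[0,0,0],"rot":[0,0,0.06]},{"linear":[0,0,0],"rot":[0,0,0.1]}]';python3 -c "
from bench import *;print(get_obs()['ft_torque'])"
```

```text
t: 12.28
position: [457.1, 65.5, 107.4]
tool_rot: [0.0, 0.621, 0.784, 0.0]
wrist_force: [-1.8, -1.9, 1.5]
finger_gap: 0.314
grasp_force: 49.2
[-0.0393153   0.10669417 -0.02946724]
t: 12.52
position: [457.4, 65.3, 107.5]
tool_rot: [0.0, 0.582, 0.813, 0.0]
wrist_force: [-0.4, -2.6, 1.6]
finger_gap: 0.312
grasp_force: 49.3
[-0.71724733 -0.0110795  -0.80256855]
```

Anticlockwise hits the stop (-0.8 N m at 0.22 rad), so it opens clockwise.

```bash
python3 -m pendant '[{"linear":[0,0,0],"rot":[0,0,-0.12]},{"linear":[0,0,0],"rot":[0,0,-0.25]},{"linear":[0,0,0],"rot":[0,0,-0.4]},{"linear":[0,0,0],"rot":[0,0,-0.55]},{"linear":[0,0,0],"rot":[0,0,-0.65]}]' 0 60; python3 -c "
from bench import *;print(get_obs()['ft_torque'])"
```

```text
t: 13.15
position: [456.5, 65.3, 107.4]
tool_rot: [-0.0, 0.812, 0.583, -0.001]
wrist_force: [-3.1, -0.3, 4.3]
finger_gap: 0.307
grasp_force: 59.2
[-0.1311002   0.51139431  0.12238192]
```

```bash
python3 -m pendant '[{"linear":[0,0,0],"rot":[0,0,-0.15]},{"linear":[0,0,0],"rot":[0,0,-0.3]},{"linear":[0,0,0],"rot":[0,0,-0.45]},{"linear":[0,0,0],"rot":[0,0,-0.6]},{"linear":[0,0,0],"rot":[0,0,-0.75]},{"linear":[0,0,0],"rot":[0,0,-0.9]},{"linear":[0,0,0],"rot":[0,0,-0.95]},{"linear":[0,0,0],"rot":[0,0,-0.95]}]'; python3 -c "
from bench import *;print(get_obs()['ft_torque'])"; python3 -m pendant '[{"linear":[0,0,3],"rot":[0,0,0]},{"linear":[0,0,6],"rot":[0,0,0]},{"linear":[0,0,8],"rot":[0,0,0]}]'
```

```text
t: 14.15
position: [455.7, 65.3, 107.4]
tool_rot: [-0.0, 0.989, 0.149, -0.001]
wrist_force: [-5.0, -1.3, 7.4]
finger_gap: 0.307
grasp_force: 59.6
[-0.14524344  0.92870406 -0.00674044]
t: 14.52
position: [455.8, 65.4, 115.0]
tool_rot: [-0.0, 0.989, 0.149, -0.001]
wrist_force: [-5.2, 1.1, -3.4]
finger_gap: 0.312
grasp_force: 59.1
```

```bash
python3 -m pendant '[{"linear":[0,0,6],"rot":[0,0,0]},{"linear":[0,0,14],"rot":[0,0,0]},{"linear":[0,0,26],"rot":[0,0,0]},{"linear":[0,0,40],"rot":[0,0,0]},{"linear":[0,0,52],"rot":[0,0,0]},{"linear":[0,0,60],"rot":[0,0,0]},{"linear":[0,0,60],"rot":[0,0,0]},{"linear":[0,0,60],"rot":[0,0,0]},{"linear":[0,0,60],"rot":[0,0,0]},{"linear":[0,0,60],"rot":[0,0,0]},{"linear":[0,0,60],"rot":[0,0,0]}]'; python3 - <<'E'
from h import *
b=snap('side','s4');a=snap('top','t4')
q=cv2.resize(b['pixels'][90:275,165:320,::-1],None,fx=3.2,fy=3.2,interpolation=cv2.INTER_CUBIC)
p=cv2.resize(a['pixels'][145:275,220:295,::-1],None,fx=4,fy=4,interpolation=cv2.INTER_CUBIC)
im=np.zeros((600,800,3),np.uint8);im[:q.shape[0],:q.shape[1]]=q;im[:p.shape[0],500:800]=p;cv2.imwrite('pics/crop6.png',im)
E
```

```text
t: 15.9
position: [456.9, 65.4, 175.1]
tool_rot: [-0.0, 0.989, 0.149, -0.0]
wrist_force: [-1.1, -0.5, -1.1]
finger_gap: 0.311
grasp_force: 59.2
```

View pics/crop6.png

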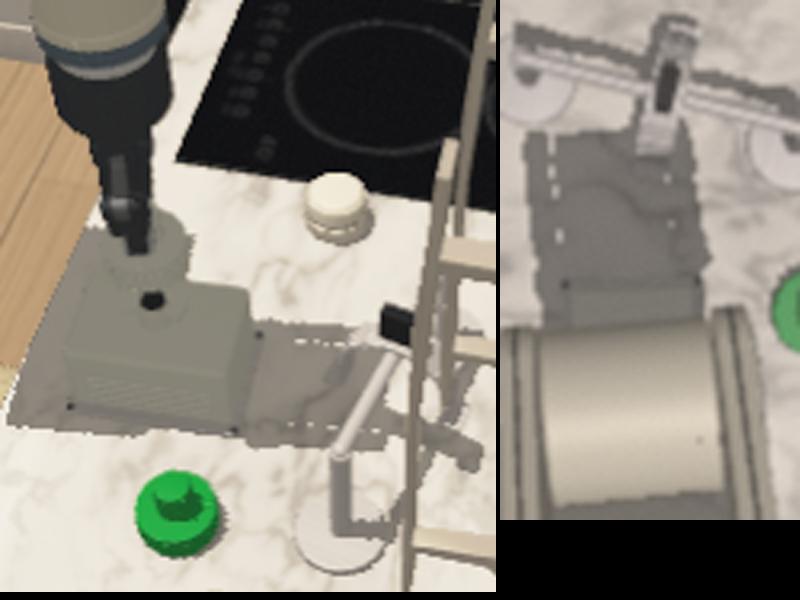

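The cap is held clear at about (145,250), above the open neck at (152,300). The guard still hangs on the bar, with its tab at (397,325).

```bash
python3 -c "
from bench import *;print(hand_in())"
```

```text
the job is handed in; nothing more can be done
None
```

I handed the job in at about 16 s: the guard hangs on the rail bar, let go, and the cap, which opened clockwise, is held clear above the open neck; no verdict came back.

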